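Point out a sample's route without touching

TASK

Show a new colleague where the next sample goes, purely by pointing from above: first at the cap of the red-capped vial, then at the middle of the square weighing pan of the empty balance that lies nearest you, then at the petri dish with the cream-coloured filling, each time holding the fingertips about 2 cm above the thing, over its middle, for a good two seconds. Touch nothing and move nothing, and do not bring the fingertips down over either of the other two vials or the pink petri dish. Finish with the hand raised well clear, the fingertips more than 20 cm above the desk.

Things in the scene. Friction and masses are not known exactly. Their poses are not given: they have to be found in the camera images.
- vial_red: screw-capped glass sample vial with a red cap, 22 mm in diameter, 58 mm tall with its cap, standing loose on the desk; origin at the centre of its underside, z up
- vial_white: screw-capped glass sample vial with a white cap, 22 mm in diameter, 58 mm tall with its cap, standing loose on the desk; origin at the centre of its underside, z up
- vial_black: screw-capped glass sample vial with a black cap, 22 mm in diameter, 58 mm tall with its cap, standing loose on the desk; origin at the centre of its underside, z up
- dish_pink: closed flat round petri dish with pink filling, 65 mm in diameter, 15 mm high, lying loose on the desk; origin at the centre of its underside, z up
- dish_cream: closed flat round petri dish with cream-coloured filling, 73 mm in diameter, 15 mm high, lying loose on the desk; origin at the centre of its underside, z up
- balance: low blue-grey bench balance, 122 x 172 mm and 18 mm high, lying loose on the desk, nothing on it; its light grey square weighing pan (about 115 x 105 mm) lies towards its -y end, centred 24 mm from the middle, its display and buttons at the +y end; origin at the centre of its underside, z up, long side along y
- vial_red_cap (a point): centre of the top of the red cap, 58 mm above the desk
- vial_white_cap (a point): centre of the top of the white cap, 58 mm above the desk
- vial_black_cap (a point): centre of the top of the black cap, 58 mm above the desk
- dish_pink_top (a point): centre of the lid of the pink dish, 15 mm above the desk
- dish_cream_top (a point): centre of the lid of the cream-coloured dish, 15 mm above the desk
- pan (a point): centre of the top of the balance's square pan, 18 mm above the desk
Things that resemble listed ones, but are neither listed nor needed, are in the scene too. What is shaped like the vial_black but blue or green is not meant.

How it is judged:
By the outcome, as a careful person would: the job done as asked, in the order asked, and still so for the second after the job is handed in, with the robot touching nothing.
It also fails if it takes over 58 s, if anything falls off the work surface, if the arm or the gripper's body presses on something with over 40 N, if the wrist force passes 120 N, or if a joint passes its speed limit or range.

ROBOT

A 6-joint arm with a two-finger parallel gripper is mounted at the origin on a cart in front of the work surface, level with it; the furniture and walls round the work are solid. World frame = base frame: x ahead of the robot, y to its left, z up, the work surface at z = 0. Lengths are in m, angles in rad, forces in N, time in s.
With the tool pointing down it reaches from about 0.3 to 0.875 m from the base axis. Payload 6.4 kg.
Tool frame: the origin (TCP) lies at the very end of the fingers, on their centre line; the grasp point (between the pads) lies 19 mm behind it; z points along the fingers, y is the line along which they close (so a half turn about z gives the same grasp; the last joint's range is limited). The gripper opens to 85 mm and grips with 20 to 120 N. Pads are 22 mm wide; open, the fingers measure 114 mm over their backs; the gripper's body (76 mm by 85 mm) begins 54 mm behind the grasp point. The pads swing forward as they close: fully open they stand 13 mm farther back than shut.
Start: joints at [-1.438, 0.181, 1.607, -0, 1.354, -0.206], TCP at [0.191, -0.542, 0.231] pointing down, gripper open.
Joint ranges: [-2.99, 2.99], [-0.89, 2.07], [0.3, 2.58], [-1.14, 4.28], [0, 2.63], [-3.12, 3.12]. Speed limits (rad/s): [2.57, 2.57, 3.01, 3.14, 3.14, 3.14].

INTERFACE

Orientations are given as a unit quaternion [w, x, y, z].
In Python, from bench import ctrl, camera, calibration, order, outline_of gives the robot as it stands.
- The arm moves only by the tool move_arm, never from a script. Its argument "series" is a list that holds one entry, the list of rows, each a list of 5 numbers: the opening, from 0 (shut) to 1 (fully open), then the shift along the tool's x, y, z in mm, then the turn about the tool's z in rad. A call has exactly 10 rows; each row is the pose to reach, as a shift and turn from the pose commanded when the call began, along the tool's axes at that moment; what a row does not reach only later rows make up. A row lasts 1/12 s, in which the tool goes at most 41.7 mm and 7.16 degrees, less where a joint would pass 70% of its speed; a pose out of reach is approached as far as the arm can. A call with a gripper value outside its range is refused whole. The fingers move at their own pace and stop on an object; the grip force is fixed at half the most. Time passes only in rows, so rows that repeat a pose let the fingers close, or fill a call up. It gives the time, the measured TCP pose, the force, the opening and the grip force at its end, in the units of the state.
- ctrl.get_obs(): the state, without advancing time (a new reading comes with each control period).
- camera(name): name is "scene" or "top" or "wrist"; returns (picture, depth): 384x512x3 uint8, blue, green, red; 384x512 float32, m along the optical axis (not along the pixel's ray), 0 where there is no reading.
- calibration(name): a dict with "intrinsics" (3x3 intrinsics, pixels), "rvec" (rotation vector, rad) and "tvec" (3), from world to camera coordinates, as OpenCV has them. Camera axes: x right, y down, z forward; pixel columns grow to the right and rows downward; lengths in m; the calibration is good to about 2 mm. A picture is of the moment at which its call begins: read the wrist's pose just before it. calibration takes no time and is no camera call; for the wrist camera it gives the pose at the moment of the call.
- order.hand_in(): hands the job in; it is judged then, once.
Trained networks look in the newest picture that a camera, given by its name, has taken for a name from the list of things; names that differ only in an ending like _2 or _b are one class to them, and where a whole thing is asked for, a point or a joint stands for the part that bears it (a point fixed in the world has none). Each returns a list of dicts, best first, with "conf" (0 to 1); they miss things now and then, are a little off and sometimes report something else, mostly with a low value. They report only what shows in the picture. A call takes as long as a camera call. They do not tell look-alikes from the thing itself.
- outline_of(target, camera): "region" (384x512 bool, what is visible of it) and "bbox" ([centre column, centre row, width, height] in pixels, round what is visible of it).
The state is a dict: "time_s": time; "q": joint angles; "dq": joint speeds; "joint_efforts": joint torques, N m; "eef_pos": TCP position; "eef_rot": TCP orientation; "wrist_force": force on the tool from outside, world axes, zero at the start; "torque": the same for the moment, N m; "opening": opening from 0.0 (shut) to 1.0 (fully open); "grasp_force": force on a finger pad.
Only numpy, scipy, OpenCV 4.12 (cv2) and the standard library are available. Lean on these libraries where they do the work, as an engineer would, in place of code of your own. Each camera call takes 0.05 s, during which the arm holds its last target. There are 200 camera calls.

## Working session

There is one attempt and no reset: what is moved stays moved. The work goes in short steps, Python scripts to look and compute and a tool call to move; the robot and the scene stay as the last step left them, time stands still between calls to the robot, and variables do not carry over. Pictures are saved under pics/ and viewed, at most 10 in all, crops included, and the job is handed in when it is done.

Besides the shell and the picture viewer there is one more tool, called in YAML: its name, and indented under it one key for each argument. move_arm: Moves the arm, as the interface text tells. Its arguments: {"type":"object","properties":{"series":{"type":"array","items":{"type":"array","items":{"type":"array","items":{"type":"number"}}}}},"required":["series"]}

```bash
mkdir -p pics; cat > h.py <<'E'
import numpy as np, cv2
from bench import ctrl, camera, calibration, order, outline_of
def world(name, depth, mask):
    c=calibration(name); R,_=cv2.Rodrigues(np.array(c["rvec"],float)); K=np.array(c["intrinsics"]); t=np.array(c["tvec"],float).ravel()
    v,u=np.nonzero(mask&(depth>0)); z=depth[v,u]
    P=np.linalg.inv(K)@np.vstack([u*z,v*z,z])
    return (R.T@(P-t[:,None])).T
E
python3 - <<'E'
from h import *
for n in ("top","scene"):
    p,d=camera(n); cv2.imwrite(f"pics/{n}1.png",p)
    for o in ("vial_red","vial_white","vial_black","dish_pink","dish_cream","balance"):
        for r in outline_of(o,n)[:4]:
            if r["conf"]<.2: continue
            W=world(n,d,r["region"]); zt=np.percentile(W[:,2],90) if len(W) else 0
            T=W[W[:,2]>zt-.006] if len(W) else W
            print(n,o,round(r["conf"],2),np.round(r["bbox"]),np.round((T[:,:2].min(0)+T[:,:2].max(0))/2,3),np.round(zt,3))
o=ctrl.get_obs();print(o["time_s"],o["eef_pos"],o["eef_rot"])
E
```

```text
top vial_red 0.65 [250. 163.  10.  12.] [ 0.607 -0.05 ] 0.061
top vial_red 0.2 [211. 186.  11.  12.] [0.544 0.06 ] 0.062
top vial_white 0.65 [211. 186.  10.   3.] [0.542 0.058] 0.063
top vial_black 0.67 [148. 167.  11.   6.] [0.592 0.233] 0.061
top vial_black 0.63 [185. 184.   9.   4.] [0.544 0.131] 0.062
top vial_black 0.46 [163. 187.   8.   8.] [0.548 0.193] 0.061
top dish_pink 0.94 [250. 221.  27.  28.] [ 0.438 -0.04 ] 0.019
top dish_cream 0.93 [202. 225.  26.  24.] [0.44  0.087] 0.019
top balance 0.57 [319. 200.  62.  52.] [ 0.502 -0.24 ] 0.022
scene vial_red 0.51 [224. 189.   9.  19.] [ 0.606 -0.047] 0.057
scene vial_white 0.68 [221. 223.  10.  24.] [0.544 0.062] 0.057
scene vial_white 0.45 [186. 263.  12.  25.] [0.548 0.197] 0.058
scene vial_black 0.8 [200. 243.  10.  26.] [0.545 0.133] 0.058
scene vial_black 0.79 [164. 243.  16.  30.] [0.617 0.171] 0.058
scene vial_black 0.77 [154. 269.  16.  24.] [0.593 0.236] 0.058
scene vial_black 0.64 [184. 263.  14.  30.] [0.548 0.195] 0.058
scene dish_pink 0.67 [280. 217.  26.  24.] [ 0.435 -0.038] 0.016
scene dish_cream 0.63 [258. 253.  33.  28.] [0.439 0.088] 0.016
scene balance 0.9 [287. 170.  62.  44.] [ 0.501 -0.239] 0.018
0.7 [ 0.19109415 -0.54234606  0.23133557] [ 3.08495204e-05  9.85691299e-01  1.68560560e-01 -1.03776946e-05]
```

View pics/top1.png

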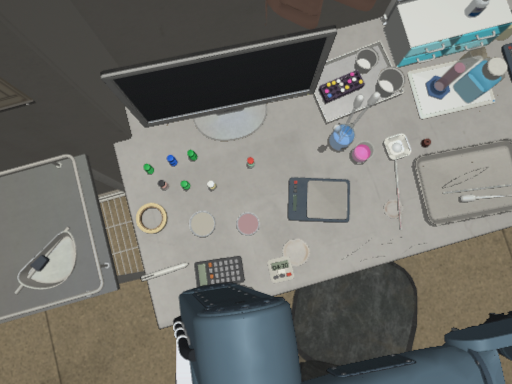

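View pics/scene1.png

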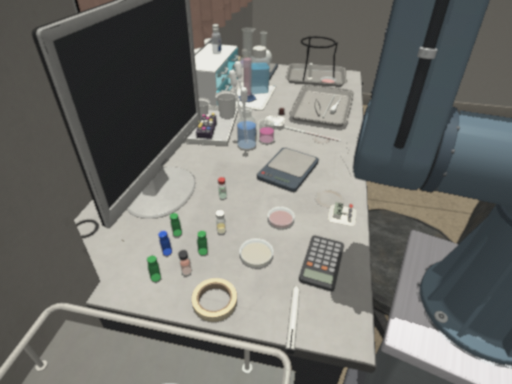

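Scene: red caps at top (250,162); also dark-red ones near (426,142), which is a bottle. The white-capped vial is at (211,186), the black-capped at (163,184), and green/blue look-alikes sit around (148–192,155–185). Cream candidates are (202,224) and the pale disc at (296,251). The pink dish is at (248,224). There is one balance, at (319,200), with its pan on the right (−y). I'll check these in a close crop and measure the pan and the monitor.

```bash
python3 - <<'E'
from h import *
p,d=camera("top")
cv2.imwrite("pics/crop1.png",cv2.resize(p[140:290,130:365],None,fx=3.4,fy=3.4,interpolation=cv2.INTER_CUBIC))
W=world("top",d,np.ones(d.shape,bool)); v,u=np.nonzero(d>0)
m=(abs(W[:,1])<.25)&(W[:,2]>.07)&(W[:,0]>.45)&(u<340)&(v<160)
for y in np.arange(-.25,.25,.05):
    k=m&(abs(W[:,1]-y)<.025); 
    if k.any(): i=W[k][:,0].argmin(); print("mon",round(y,2),W[k][i].round(3),"ztop",W[k][:,2].max().round(3))
ob=(W[:,2]>.07)&(W[:,0]>.3)&(W[:,0]<.7)&(W[:,1]>-.5)&(W[:,1]<.3)&(v<250)
print("tall",W[ob][::40].round(2).tolist()[:20])
r=outline_of("balance","top")[0]["region"]; g=cv2.cvtColor(p,cv2.COLOR_BGR2GRAY)
t,b=cv2.threshold(g[r].reshape(-1,1),0,255,cv2.THRESH_OTSU); pm=(r&(g>t)).astype(np.uint8)
n,l,s,c=cv2.connectedComponentsWithStats(pm); i=1+s[1:,4].argmax()
P=world("top",d,l==i); print("pan",s[i],c[i],cv2.minAreaRect(P[:,:2].astype(np.float32)),P.mean(0))
B=world("top",d,r); print("bal",cv2.minAreaRect(B[B[:,2]>.01][:,:2].astype(np.float32)))
for o in ("vial_red","dish_cream"):
    q=outline_of(o,"top")[0]; print(o,q["bbox"])
E
```

```text
mon -0.25 [ 0.782 -0.225  0.149] ztop 0.452
mon -0.2 [ 0.773 -0.176  0.115] ztop 0.464
mon -0.15 [ 0.763 -0.126  0.454] ztop 0.467
mon -0.1 [ 0.753 -0.076  0.113] ztop 0.466
mon -0.05 [ 0.744 -0.025  0.109] ztop 0.466
mon -0.0 [0.735 0.024 0.095] ztop 0.465
mon 0.05 [0.724 0.075 0.122] ztop 0.466
mon 0.1 [0.715 0.124 0.451] ztop 0.464
mon 0.15 [0.705 0.173 0.101] ztop 0.465
mon 0.2 [0.695 0.224 0.466] ztop 0.466
tall [[0.7, 0.29, 0.71], [0.7, 0.29, 0.7], [0.69, 0.3, 0.7], [0.7, 0.29, 0.67], [0.69, 0.29, 0.67], [0.7, 0.29, 0.65], [0.69, 0.29, 0.66], [0.69, 0.3, 0.66], [0.69, 0.29, 0.64], [0.69, 0.29, 0.64], [0.69, 0.3, 0.63], [0.69, 0.29, 0.61], [0.69, 0.29, 0.6], [0.69, 0.3, 0.6], [0.69, 0.3, 0.59], [0.7, 0.29, 0.56], [0.69, 0.29, 0.55], [0.69, 0.29, 0.54], [0.69, 0.29, 0.53], [0.69, 0.29, 0.51]]
pan [ 307  181   40   38 1479] [326.58485463 199.59837728] ((0.5013048648834229, -0.2624286711215973), (0.11096517741680145, 0.10487853735685349), 88.1241455078125) [ 0.50085301 -0.26210732  0.01877019]
bal ((0.5020796656608582, -0.2402278184890747), (0.17261944711208344, 0.12222374230623245), 86.65763092041016)
vial_red [249.8, 161.9, 9.7, 8.7]
dish_cream [201.2, 224.8, 30.6, 21.6]
```

View pics/crop1.png

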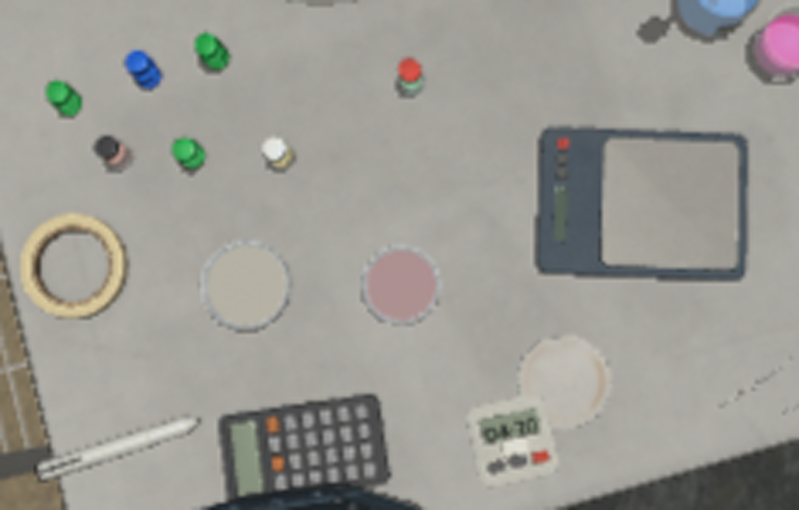

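The crop shows the red cap at crop (409,70) and the real cream petri dish, with a rim, at (246,285). The disc at (565,380) is a weighing boat, and the empty pan is at (670,205). I'll set out with the gripper shut.

move_arm:
  series:
    - [[0,28,-16,0,0],[0,56,-33,0,0],[0,84,-49,0,0],[0,112,-66,0,0],[0,140,-82,0,0],[0,168,-99,0,0],[0,196,-115,0,0],[0,224,-132,0,0],[0,252,-148,0,0],[0,280,-165,0,0]]

```text
time_s: 1.73
eef_pos: [0.4012, -0.2924, 0.2316]
eef_rot: [0.0, 0.986, 0.168, 0.0]
wrist_force: [0.9, -0.4, 0.2]
opening: 0.0
grasp_force: 0.0
```

move_arm:
  series:
    - [[0,30,-18,0,0],[0,60,-36,0,0],[0,90,-54,0,0],[0,120,-72,0,0],[0,150,-90,0,0],[0,180,-108,0,0],[0,210,-126,0,0],[0,240,-144,0,0],[0,262,-155,0,0],[0,276,-162,0,0]]

```text
time_s: 2.57
eef_pos: [0.6083, -0.0466, 0.2312]
eef_rot: [-0.0, 0.985, 0.17, 0.0]
wrist_force: [-0.4, -0.4, 0.7]
opening: -0.001
grasp_force: 0.0
```

```bash
cat > look.py <<'E'
from h import *
import sys
p,d=camera("wrist"); cv2.imwrite("pics/w_%s.png"%sys.argv[1],p)
o=ctrl.get_obs(); print(o["eef_pos"].round(4) if hasattr(o["eef_pos"],"round") else o["eef_pos"])
for r in outline_of(sys.argv[1],"wrist")[:3]:
    W=world("wrist",d,r["region"])
    if not len(W): continue
    zt=np.percentile(W[:,2],90);T=W[abs(W[:,2]-zt)<.006]
    print(round(r["conf"],2),np.round(r["bbox"]),((T[:,:2].min(0)+T[:,:2].max(0))/2).round(4),T.mean(0).round(4),zt.round(4))
E
python3 look.py vial_red
```

```text
[ 0.6092 -0.0454  0.2312]
0.72 [258. 169.  21.  24.] [ 0.607  -0.0494] [ 0.6076 -0.0494  0.057 ] 0.0579
```

View pics/w_vial_red.png

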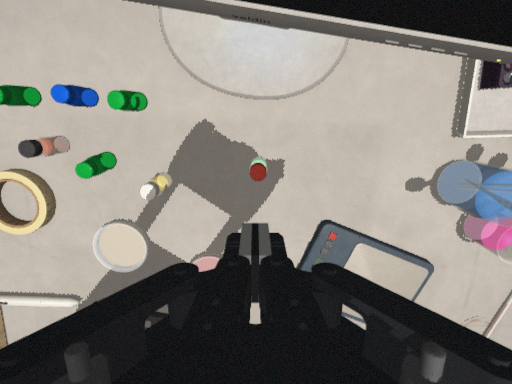

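The red cap shows at (258,172) in the wrist view and is measured at (0.607,-0.049). I'll correct by 3 mm and descend to 78 mm.

move_arm:
  series:
    - [[0,-3,3,15,0],[0,-3,3,35,0],[0,-3,3,55,0],[0,-3,3,75,0],[0,-3,3,95,0],[0,-3,3,115,0],[0,-3,3,132,0],[0,-3,3,144,0],[0,-3,3,150,0],[0,-3,3,153,0]]

```text
time_s: 3.5
eef_pos: [0.6043, -0.0534, 0.0775]
eef_rot: [-0.0, 0.986, 0.168, -0.001]
wrist_force: [0.5, -0.6, 0.4]
opening: -0.0
grasp_force: 0.0
```

move_arm:
  series:
    - [[0,0,0,0,0],[0,0,0,0,0],[0,0,0,0,0],[0,0,0,0,0],[0,0,0,0,0],[0,0,0,0,0],[0,0,0,0,0],[0,0,0,0,0],[0,0,0,0,0],[0,0,0,0,0]]

```text
time_s: 4.33
eef_pos: [0.605, -0.0529, 0.0783]
eef_rot: [-0.0, 0.986, 0.169, -0.0]
wrist_force: [0.6, 0.8, -0.2]
opening: -0.002
grasp_force: 0.0
```

move_arm:
  series:
    - [[0,0,0,0,0],[0,0,0,0,0],[0,0,0,0,0],[0,0,0,0,0],[0,0,0,0,0],[0,0,0,0,0],[0,0,0,0,0],[0,0,0,0,0],[0,0,0,0,0],[0,0,0,0,0]]

```text
time_s: 5.17
eef_pos: [0.605, -0.0529, 0.0783]
eef_rot: [-0.0, 0.986, 0.169, -0.0]
wrist_force: [-0.1, -0.2, 0.1]
opening: -0.001
grasp_force: 0.0
```

move_arm:
  series:
    - [[0,0,0,0,0],[0,0,0,0,0],[0,0,0,0,0],[0,0,0,0,0],[0,0,0,0,0],[0,0,0,0,0],[0,0,0,0,0],[0,0,0,0,0],[0,0,0,0,0],[0,0,0,0,0]]

```text
time_s: 6.0
eef_pos: [0.605, -0.0529, 0.0783]
eef_rot: [-0.0, 0.986, 0.169, 0.0]
wrist_force: [0.7, 0.5, 0.4]
opening: 0.001
grasp_force: 0.0
```

move_arm:
  series:
    - [[0,0,0,0,0],[0,0,0,0,0],[0,0,0,0,0],[0,0,0,0,0],[0,0,0,0,0],[0,0,0,0,0],[0,0,0,0,0],[0,0,0,0,0],[0,0,0,0,0],[0,0,0,0,0]]

```text
time_s: 6.83
eef_pos: [0.605, -0.053, 0.0783]
eef_rot: [-0.0, 0.986, 0.169, -0.0]
wrist_force: [1.1, -0.3, 0.1]
opening: -0.003
grasp_force: 0.0
```

The tip is 4 mm off centre, so I'll undo the correction and hold again; there is plenty of time.

move_arm:
  series:
    - [[0,2,-2,0,0],[0,3,-3,0,0],[0,3,-3,0,0],[0,3,-3,0,0],[0,3,-3,0,0],[0,3,-3,0,0],[0,3,-3,0,0],[0,3,-3,0,0],[0,3,-3,0,0],[0,3,-3,0,0]]

```text
time_s: 7.67
eef_pos: [0.6068, -0.0491, 0.0783]
eef_rot: [0.0, 0.986, 0.169, -0.0]
wrist_force: [-1.1, -1.0, -0.5]
opening: 0.003
grasp_force: 0.0
```

move_arm:
  series:
    - [[0,0,0,0,0],[0,0,0,0,0],[0,0,0,0,0],[0,0,0,0,0],[0,0,0,0,0],[0,0,0,0,0],[0,0,0,0,0],[0,0,0,0,0],[0,0,0,0,0],[0,0,0,0,0]]

```text
time_s: 8.5
eef_pos: [0.6068, -0.0491, 0.0783]
eef_rot: [0.0, 0.986, 0.169, 0.0]
wrist_force: [0.2, 0.6, 0.8]
opening: -0.002
grasp_force: 0.0
```

move_arm:
  series:
    - [[0,0,0,0,0],[0,0,0,0,0],[0,0,0,0,0],[0,0,0,0,0],[0,0,0,0,0],[0,0,0,0,0],[0,0,0,0,0],[0,0,0,0,0],[0,0,0,0,0],[0,0,0,0,0]]

```text
time_s: 9.33
eef_pos: [0.6068, -0.0491, 0.0783]
eef_rot: [0.0, 0.986, 0.169, 0.0]
wrist_force: [0.7, -1.0, -0.4]
opening: 0.003
grasp_force: 0.0
```

move_arm:
  series:
    - [[0,0,0,0,0],[0,0,0,0,0],[0,0,0,0,0],[0,0,0,0,0],[0,0,0,0,0],[0,0,0,0,0],[0,0,0,0,0],[0,0,0,0,0],[0,0,0,0,0],[0,0,0,0,0]]

```text
time_s: 10.17
eef_pos: [0.6068, -0.0491, 0.0783]
eef_rot: [-0.0, 0.986, 0.169, 0.0]
wrist_force: [0.6, -0.2, -0.1]
opening: -0.0
grasp_force: 0.0
```

move_arm:
  series:
    - [[0,0,0,-15,0],[0,0,0,-33,0],[0,0,0,-51,0],[0,0,0,-69,0],[0,0,0,-87,0],[0,0,0,-105,0],[0,0,0,-123,0],[0,0,0,-138,0],[0,0,0,-148,0],[0,0,0,-152,0]]

```text
time_s: 11.0
eef_pos: [0.6077, -0.0493, 0.2323]
eef_rot: [0.001, 0.986, 0.169, 0.001]
wrist_force: [-0.3, 0.3, 0.1]
opening: 0.0
grasp_force: 0.0
```

move_arm:
  series:
    - [[0,-15,15,0,0],[0,-35,34,0,0],[0,-55,54,0,0],[0,-75,73,0,0],[0,-95,93,0,0],[0,-115,112,0,0],[0,-135,132,0,0],[0,-153,150,0,0],[0,-165,161,0,0],[0,-171,167,0,0]]

```text
time_s: 11.83
eef_pos: [0.4997, -0.2651, 0.2293]
eef_rot: [-0.0, 0.986, 0.167, -0.001]
wrist_force: [-0.1, -1.1, -0.1]
opening: -0.006
grasp_force: 0.0
```

move_arm:
  series:
    - [[0,0,0,20,0],[0,0,0,45,0],[0,0,0,70,0],[0,0,0,95,0],[0,0,0,120,0],[0,0,0,145,0],[0,0,0,165,0],[0,0,0,180,0],[0,0,0,188,0],[0,0,0,192,0]]

```text
time_s: 12.67
eef_pos: [0.5003, -0.2622, 0.0365]
eef_rot: [-0.001, 0.986, 0.169, -0.001]
wrist_force: [0.8, 0.5, 0.5]
opening: -0.004
grasp_force: 0.0
```

move_arm:
  series:
    - [[0,0,0,0,0],[0,0,0,0,0],[0,0,0,0,0],[0,0,0,0,0],[0,0,0,0,0],[0,0,0,0,0],[0,0,0,0,0],[0,0,0,0,0],[0,0,0,0,0],[0,0,0,0,0]]

```text
time_s: 13.5
eef_pos: [0.5011, -0.2635, 0.0383]
eef_rot: [0.0, 0.986, 0.169, -0.0]
wrist_force: [-0.4, -0.2, 0.6]
opening: 0.0
grasp_force: 0.0
```

move_arm:
  series:
    - [[0,0,0,0,0],[0,0,0,0,0],[0,0,0,0,0],[0,0,0,0,0],[0,0,0,0,0],[0,0,0,0,0],[0,0,0,0,0],[0,0,0,0,0],[0,0,0,0,0],[0,0,0,0,0]]

```text
time_s: 14.33
eef_pos: [0.5011, -0.2635, 0.0383]
eef_rot: [-0.0, 0.986, 0.169, 0.0]
wrist_force: [-0.2, 0.2, -0.4]
opening: 0.005
grasp_force: 0.0
```

move_arm:
  series:
    - [[0,0,0,0,0],[0,0,0,0,0],[0,0,0,0,0],[0,0,0,0,0],[0,0,0,0,0],[0,0,0,0,0],[0,0,0,0,0],[0,0,0,0,0],[0,0,0,0,0],[0,0,0,0,0]]

```text
time_s: 15.17
eef_pos: [0.5011, -0.2634, 0.0383]
eef_rot: [-0.0, 0.986, 0.169, 0.0]
wrist_force: [-0.9, -0.7, 0.1]
opening: -0.003
grasp_force: 0.0
```

move_arm:
  series:
    - [[0,0,0,0,0],[0,0,0,0,0],[0,0,0,0,0],[0,0,0,0,0],[0,0,0,0,0],[0,0,0,0,0],[0,0,0,0,0],[0,0,0,0,0],[0,0,0,0,0],[0,0,0,0,0]]

```text
time_s: 16.0
eef_pos: [0.5011, -0.2635, 0.0383]
eef_rot: [-0.0, 0.986, 0.169, 0.0]
wrist_force: [-1.7, -0.3, -0.1]
opening: -0.004
grasp_force: 0.0
```

move_arm:
  series:
    - [[0,0,0,-20,0],[0,0,0,-45,0],[0,0,0,-70,0],[0,0,0,-95,0],[0,0,0,-120,0],[0,0,0,-145,0],[0,0,0,-165,0],[0,0,0,-180,0],[0,0,0,-188,0],[0,0,0,-192,0]]

```text
time_s: 16.83
eef_pos: [0.5015, -0.2639, 0.2317]
eef_rot: [0.001, 0.986, 0.169, 0.001]
wrist_force: [-0.7, -0.0, -0.1]
opening: -0.004
grasp_force: 0.0
```

move_arm:
  series:
    - [[0,2,-12,0,0],[0,5,-30,0,0],[0,8,-49,0,0],[0,11,-67,0,0],[0,14,-86,0,0],[0,17,-104,0,0],[0,20,-123,0,0],[0,23,-141,0,0],[0,26,-160,0,0],[0,29,-178,0,0]]

```text
time_s: 17.67
eef_pos: [0.468, -0.0838, 0.2291]
eef_rot: [-0.001, 0.986, 0.169, -0.001]
wrist_force: [-0.4, 0.7, 0.0]
opening: 0.003
grasp_force: 0.0
```

move_arm:
  series:
    - [[0,3,-19,0,0],[0,6,-38,0,0],[0,9,-57,0,0],[0,12,-76,0,0],[0,15,-95,0,0],[0,18,-114,0,0],[0,21,-133,0,0],[0,25,-152,0,0],[0,28,-167,0,0],[0,29,-174,0,0]]

```text
time_s: 18.5
eef_pos: [0.4372, 0.09, 0.2292]
eef_rot: [-0.0, 0.986, 0.17, -0.001]
wrist_force: [0.2, -0.1, -0.7]
opening: -0.006
grasp_force: 0.0
```

```bash
python3 look.py dish_cream
```

```text
[0.4372 0.0902 0.2293]
0.94 [260. 161.  56.  59.] [0.4393 0.0863] [0.4403 0.0868 0.0145] 0.0154
```

move_arm:
  series:
    - [[0,0,0,20,0],[0,0,0,45,0],[0,0,0,70,0],[0,0,0,95,0],[0,0,0,120,0],[0,0,0,145,0],[0,0,0,165,0],[0,0,0,182,0],[0,0,0,191,0],[0,0,0,195,0]]

```text
time_s: 19.43
eef_pos: [0.4375, 0.0872, 0.0337]
eef_rot: [-0.0, 0.986, 0.168, -0.002]
wrist_force: [-0.8, -1.0, 0.8]
opening: -0.003
grasp_force: 0.0
```

move_arm:
  series:
    - [[0,0,0,0,0],[0,0,0,0,0],[0,0,0,0,0],[0,0,0,0,0],[0,0,0,0,0],[0,0,0,0,0],[0,0,0,0,0],[0,0,0,0,0],[0,0,0,0,0],[0,0,0,0,0]]

```text
time_s: 20.27
eef_pos: [0.4388, 0.0878, 0.0353]
eef_rot: [-0.0, 0.986, 0.169, -0.0]
wrist_force: [-0.5, 0.4, -0.8]
opening: -0.002
grasp_force: 0.0
```

Over the middle; I'll hold, then raise.

move_arm:
  series:
    - [[0,0,0,0,0],[0,0,0,0,0],[0,0,0,0,0],[0,0,0,0,0],[0,0,0,0,0],[0,0,0,0,0],[0,0,0,0,0],[0,0,0,0,0],[0,0,0,0,0],[0,0,0,0,0]]

```text
time_s: 21.1
eef_pos: [0.4388, 0.0878, 0.0353]
eef_rot: [-0.0, 0.986, 0.169, 0.0]
wrist_force: [-0.2, -0.0, 0.5]
opening: 0.001
grasp_force: 0.0
```

move_arm:
  series:
    - [[0,0,0,0,0],[0,0,0,0,0],[0,0,0,0,0],[0,0,0,0,0],[0,0,0,0,0],[0,0,0,0,0],[0,0,0,0,0],[0,0,0,0,0],[0,0,0,0,0],[0,0,0,0,0]]

```text
time_s: 21.93
eef_pos: [0.4388, 0.0878, 0.0353]
eef_rot: [-0.0, 0.986, 0.169, 0.0]
wrist_force: [-0.6, 0.6, 0.3]
opening: 0.001
grasp_force: 0.0
```

move_arm:
  series:
    - [[0,0,0,0,0],[0,0,0,0,0],[0,0,0,0,0],[0,0,0,0,0],[0,0,0,0,0],[0,0,0,0,0],[0,0,0,0,0],[0,0,0,0,0],[0,0,0,0,0],[0,0,0,0,0]]

```text
time_s: 22.77
eef_pos: [0.4388, 0.0878, 0.0353]
eef_rot: [-0.0, 0.986, 0.169, -0.0]
wrist_force: [-1.0, -0.4, 0.1]
opening: -0.003
grasp_force: 0.0
```

move_arm:
  series:
    - [[0,0,0,-20,0],[0,0,0,-46,0],[0,0,0,-72,0],[0,0,0,-98,0],[0,0,0,-124,0],[0,0,0,-150,0],[0,0,0,-176,0],[0,0,0,-200,0],[0,0,0,-218,0],[0,0,0,-230,0]]

```text
time_s: 23.6
eef_pos: [0.4395, 0.0878, 0.2678]
eef_rot: [0.0, 0.986, 0.169, 0.002]
wrist_force: [0.3, -1.0, 0.5]
opening: 0.003
grasp_force: 0.0
```

move_arm:
  series:
    - [[0,0,0,0,0],[0,0,0,0,0],[0,0,0,0,0],[0,0,0,0,0],[0,0,0,0,0],[0,0,0,0,0],[0,0,0,0,0],[0,0,0,0,0],[0,0,0,0,0],[0,0,0,0,0]]

```text
time_s: 24.43
eef_pos: [0.4388, 0.0878, 0.2653]
eef_rot: [-0.0, 0.986, 0.169, -0.0]
wrist_force: [-0.7, 0.2, -0.3]
opening: -0.0
grasp_force: 0.0
```

```bash
python3 -c "
from h import *
print(ctrl.get_obs()['eef_pos']); print(order.hand_in())"
```

```text
[0.43878201 0.08780622 0.26526909]
the job is handed in; nothing more can be done
None
```

I pointed at the red cap, the balance pan and the cream dish in that order, held about 2 cm above each for over two seconds with no contact in the force readings, and handed the job in at about 24 s with the fingertips 26.5 cm above the desk.

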